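Weigh the spice jar from the drawer

TASK

Let us check how much spice is left: pull open the drawer of the little wooden chest, take out the spice jar that lies in it, and stand the jar upright, cap up, in the middle of the pan of the kitchen scale on the black worktop. Leave the ring cutter in the drawer, and the yellow-lidded jar and the steel flour cup where they stand; the drawer may stay open.

Things in the scene. Friction and masses are not known exactly. Their poses are not given: they have to be found in the camera images.
- drawer (a joint): how far the drawer is pulled out of the chest (m): 0 shut, 0.13 fully open; it slides along the chest's own -x, towards the robot
- chest: light wooden chest with one drawer, 168 (x) x 276 (y) x 83 mm high, fixed; origin at the foot of its front, mid-width; front faces its -x. A roll of tape lies on its top. Drawer inside: floor 22 mm above the table, walls and a middle divider (along x) about 47 mm high: two bays, 132 (x) x 113 mm (y); the things lie at x 0.077, y +-0.0595 when shut
- drawer_handle (a point): middle of the drawer's steel bar handle: a round bar 10 mm thick and 110 mm long along the chest's y, its axis 40 mm in front of the drawer's front, 65 mm above the table and 18 mm below the chest's top
- jar: glass spice jar with a black cap, 45 mm in diameter, 105 mm long, about 0.12 kg; origin at its middle (52 mm from either end), its own y axis runs from its foot to its cap. It lies on its side in one of the two bays, held from rolling by two low ribs, along the chest's y, cap to the left (+y), its axis 45 mm above the table
- ring_cutter: tinplate ring cutter, 66 mm in diameter, 32 mm high, in the other bay of the drawer; origin at the centre of its underside
- pan_top (a point): centre of the top of the scale's pan, 35 mm above the table; the white pan is 140 mm by 144 mm, sinks up to 2.5 mm under load; z points up. The scale, on the robot's table, is 145 mm by 225 mm, loose on the table, its display and buttons on the side towards the robot, the pan behind them
- flour_jar: glass jar with a yellow lid, 65 mm in diameter, 120 mm high, standing left of the chest; origin at the centre of its underside; bystander
- flour_cup: small steel cup, 71 mm in diameter, 42 mm high; origin at the centre of its underside; bystander

How it is judged:
By the outcome, as a careful person would: the job done as asked, in the order asked, and still so for the second after the job is handed in, with the robot touching nothing.
It also fails if it takes over 61 s, if anything falls off the work surface, if the arm or the gripper's body presses on something with over 40 N, if the wrist force passes 120 N, or if a joint passes its speed limit or range.

ROBOT

A 6-joint arm with a two-finger parallel gripper is mounted at the origin on a cart in front of the work surface, level with it; the furniture and walls round the work are solid. World frame = base frame: x ahead of the robot, y to its left, z up, the work surface at z = 0. Lengths are in m, angles in rad, forces in N, time in s.
With the tool pointing down it reaches from about 0.3 to 0.75 m from the base axis. Payload 8.5 kg.
Tool frame: the origin (TCP) lies between the finger pads; the fingertips stand bot.tip_extent ahead of it and the grasp point (between the pads) lies 8 mm behind it (bot.tip_extent is the distance from the TCP to the fingertips, in m); z points along the fingers, y is the direction in which the jaws open and shut (so a half turn about z gives the same grasp; the last joint's range is limited). The gripper opens to 85 mm and grips with 20 to 120 N. Pads are 22 mm wide; open, the fingers measure 114 mm over their backs; the gripper's body (76 mm by 85 mm) begins 54 mm behind the grasp point. The pads swing forward as they close: fully open they stand 13 mm farther back than shut.
Start: joints at [1.034, 0.381, 1.297, -0, 1.464, -0.215], TCP at [0.174, 0.522, 0.242] pointing down, gripper open.
Joint ranges: [-3.11, 3.11], [-0.89, 2.33], [0.22, 2.48], [-1.42, 4.56], [0.17, 2.85], [-2.88, 2.88]. Speed limits (rad/s): [2.39, 2.39, 3.14, 3.14, 3.14, 3.14].

INTERFACE

Orientations are given as a unit quaternion [w, x, y, z].
In Python, from workcell import bot gives the robot as it stands. Calls block until the motion is done:
- bot.movep(position, orientation): joint-space move of the TCP to a pose.
- bot.move_l(position, max_speed=0.15, rotation=None): straight line of the TCP; rotation=None keeps the orientation; max_speed is the mean speed in m/s.
- bot.set_joints(angles): joint-space move.
- bot.grip(opening): finger opening in m; the grip force is fixed at half the most; returns when the fingers have stopped.
- bot.dwell(seconds).
- bot.inverse_kinematics(position, orientation): joint angles nearest the present ones, or None.
- bot.read_camera(name): name is "side" or "top"; returns the picture (480x640x3 uint8, red, green, blue); there is no depth.
- bot.camera_params(name): a dict with "intrinsics" (3x3 intrinsics, pixels), "pose" (4x4, takes a point from camera to world coordinates). Camera axes: x right, y up, looking along -z (the intrinsics and any distortion apply to the point x, -y, -z); pixel columns grow to the right and rows downward; lengths in m; the calibration is good to about 2 mm. A picture is of the moment at which its call begins. camera_params takes no time and is no camera call.
A pose or a line that the arm cannot do raises bot.PlanningError and nothing moves.
- bot.job_done(): hands the job in, once; it reports no verdict.
Readings, each from a call of its own:
- bot.current_time(): time.
- bot.current_q(): joint angles.
- bot.current_dq(): joint speeds.
- bot.current_effort(): joint torques, N m.
- bot.current_position(): TCP position.
- bot.current_eef_rot(): TCP orientation.
- bot.current_ft_force(): force on the tool from outside, world axes, zero at the start.
- bot.current_ft_torque(): the same for the moment, N m.
- bot.current_finger_gap(): finger opening in m.
Only numpy, scipy, OpenCV 4.12 (cv2) and the standard library are available. Lean on these libraries where they do the work, as an engineer would, in place of code of your own. Each camera call takes 0.05 s, during which the arm holds its last target. There are 200 camera calls.

## Working session

There is one attempt and no reset: what is moved stays moved. The work goes in short steps, each a Python script; the robot and the scene stay as the last script left them, time stands still between calls to the robot, and variables do not carry over. Pictures are saved under pics/ and viewed, about 8 in all and at most 12, crops included, and the job is handed in when it is done.

```bash
mkdir -p pics; ls; python3 - <<'E'
from workcell import bot
import cv2
for n in("side","top"):
    cv2.imwrite(f"pics/{n}0.png",bot.read_camera(n)[:,:,::-1]); p=bot.camera_params(n); print(n,p)
print(bot.tip_extent,bot.current_eef_rot(),bot.current_time())
E
```

```text
pics
side {'intrinsics': array([[497.83426168,   0.        , 320.58201384],
       [  0.        , 497.83426168, 236.02113021],
       [  0.        ,   0.        ,   1.        ]]), 'pose': array([[-0.35237753, -0.52706123,  0.77332822,  1.81197062],
       [ 0.93572384, -0.21241349,  0.28160505,  0.47749611],
       [ 0.01584224,  0.82285294,  0.5680335 ,  0.99363194],
       [ 0.        ,  0.        ,  0.        ,  1.        ]])}
top {'intrinsics': array([[493.82905275,   0.        , 316.49317494],
       [  0.        , 493.82905275, 239.54786633],
       [  0.        ,   0.        ,   1.        ]]), 'pose': array([[ 9.43460114e-04,  9.82642066e-01, -1.85509245e-01,
         2.76998500e-01],
       [-9.99861702e-01,  4.00711948e-03,  1.61406216e-02,
         1.69729744e-02],
       [ 1.66038115e-02,  1.85468362e-01,  9.82509949e-01,
         1.46249043e+00],
       [ 0.00000000e+00,  0.00000000e+00,  0.00000000e+00,
         1.00000000e+00]])}
0.011 [-2.51953881e-04  1.60196745e-01  9.87084903e-01 -5.77530138e-04] 0.1
```

View pics/side0.png

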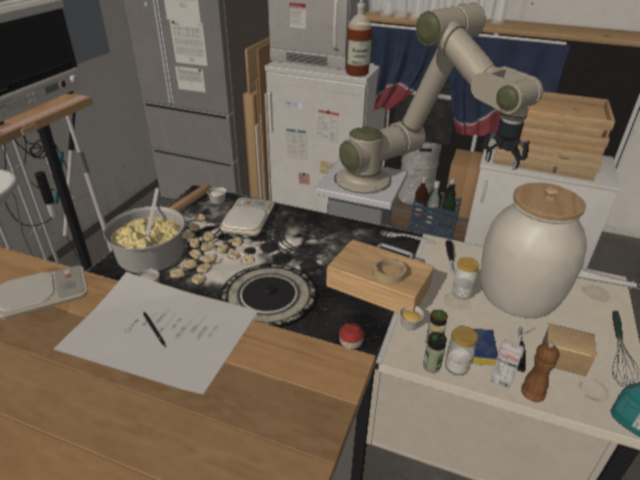

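View pics/top0.png

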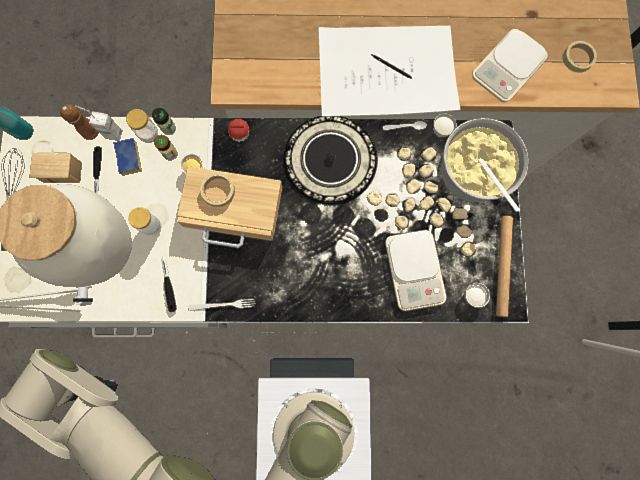

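Side view: the robot is in the background, with the chest at (380,275). Top view: chest top about (180..280,168..240), handle at (223,240), scale on the black worktop with its pan at (413,257), flour jar at (143,220) and cup at (478,296). I'll crop the top view for exact pixels.

```bash
cat > h.py <<'E'
from workcell import bot
import numpy as np, cv2
def ray(n,u,v):
    p=bot.camera_params(n);K=p["intrinsics"];T=p["pose"]
    d=np.array([(u-K[0,2])/K[0,0],-(v-K[1,2])/K[1,1],-1.]);return T[:3,3],T[:3,:3]@d
def onz(n,u,v,z):
    o,d=ray(n,u,v);return o+d*(z-o[2])/d[2]
def proj(n,P):
    p=bot.camera_params(n);K=p["intrinsics"];T=p["pose"]
    c=T[:3,:3].T@(np.array(P)-T[:3,3]);return np.array([K[0,2]+K[0,0]*c[0]/-c[2],K[1,2]-K[1,1]*c[1]/-c[2]])
E
python3 - <<'E'
from h import *
I=cv2.imread("pics/top0.png")
a=cv2.resize(I[155:255,170:290],None,fx=5,fy=5,interpolation=cv2.INTER_CUBIC)
cv2.imwrite("pics/c1.png",a)
# pan: white region
w=((I.min(2)>200)&(I.max(2).astype(int)-I.min(2)<25)).astype(np.uint8)
w[:, :380]=0;w[:225]=0;w[:,445:]=0;w[290:]=0
n,l,s,c=cv2.connectedComponentsWithStats(w);k=1+s[1:,4].argmax();print(s[k],c[k])
cn=max(cv2.findContours((l==k).astype(np.uint8),0,2)[0],key=cv2.contourArea)
r=cv2.minAreaRect(cn);print(r)
b=cv2.boxPoints(r);P=np.array([onz("top",*q,.035)[:2] for q in b]);print(P,P.mean(0),[np.linalg.norm(P[i]-P[i-1]) for i in range(4)])
m=cv2.inRange(cv2.cvtColor(I,cv2.COLOR_BGR2HSV),(10,60,140),(25,200,255));m[:160]=0;m[250:]=0;m[:,:172]=0;m[:,290:]=0
m=cv2.morphologyEx(m,cv2.MORPH_OPEN,np.ones((3,3)))
cn=max(cv2.findContours(m,0,2)[0],key=cv2.contourArea);r=cv2.minAreaRect(cn);print(r)
print(cv2.approxPolyDP(cv2.convexHull(cn),4,True).squeeze().tolist())
c2=cv2.resize(I[220:320,380:500],None,fx=5,fy=5,interpolation=cv2.INTER_CUBIC)
cv2.imwrite("pics/c2.png",np.vstack([a,c2])[:, :] if 0 else c2)
E
```

```text
[ 390  231   49   50 1953] [413.90117768 255.51920123]
((413.8846435546875, 255.42306518554688), (47.06787109375, 44.7144775390625), 78.69007110595703)
[[ 0.55584265 -0.2156881 ]
 [ 0.5828957  -0.34679148]
 [ 0.44542181 -0.36799671]
 [ 0.41948911 -0.23903246]] [ 0.50091232 -0.29237719] [np.float64(0.1383374403361354), np.float64(0.1338654677112361), np.float64(0.13909972684461647), np.float64(0.13154574767364152)]
((228.5702667236328, 197.7216339111328), (101.167724609375, 63.11286163330078), 8.972626686096191)
[[183, 162], [279, 180], [274, 230], [265, 235], [177, 221]]
```

View pics/c1.png

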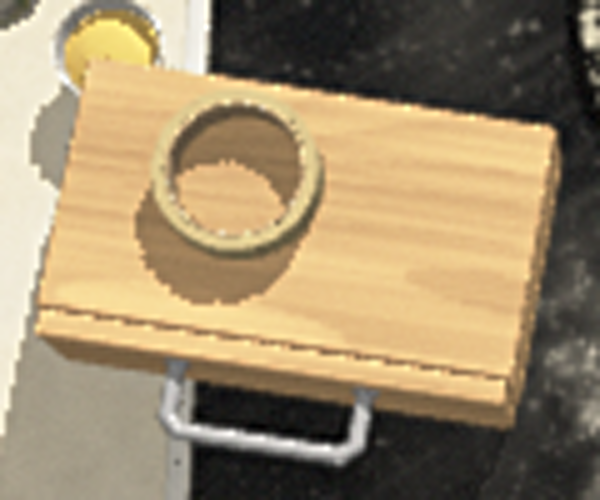

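View pics/c2.png

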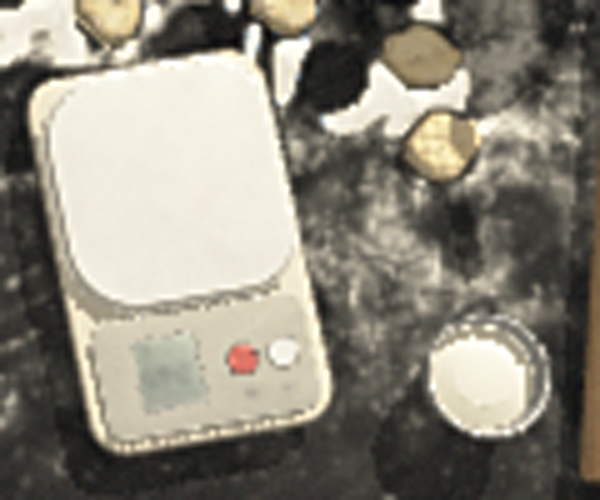

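```bash
cat >> h.py <<'E'
from scipy.spatial.transform import Rotation as R
def quat(z,y):
    z=np.array(z,float);z/=np.linalg.norm(z);y=np.array(y,float);y-=z*(y@z);y/=np.linalg.norm(y)
    q=R.from_matrix(np.column_stack([np.cross(y,z),y,z])).as_quat();return q[[3,0,1,2]]
E
python3 - <<'E'
from h import *
np.set_printoptions(precision=4,suppress=True)
c=lambda x,y,z:onz("top",170+x/5,155+y/5,z)[:2]
BL,BR=c(90,58,.083),c(557,127,.083)
FL,FR=c(40,312,.083),c(503,381,.083); DL,DR=c(38,328,.083),c(502,402,.083)
h1,h2=c(165,427,.065),c(352,458,.065)
for k in("BL","BR","FL","FR","DL","DR","h1","h2"):print(k,eval(k))
for n,a,b in(("B",BL,BR),("F",FL,FR),("D",DL,DR),("h",h1,h2)):
    d=a-b;print(n,np.linalg.norm(d),np.degrees(np.arctan2(-d[0],d[1])))
print("handle",(h1+h2)/2,"front mid",(FL+FR)/2,(DL+DR)/2,"depth",np.linalg.norm(BL-FL),np.linalg.norm(BL-DL))
print("cup",onz("top",380+488/5,220+375/5,.042),"fjar",onz("top",143,218,.12), "cup2",onz("top",478,296,.0))
E
```

```text
BL [0.7521 0.3687]
BR [0.7119 0.0964]
FL [0.6002 0.3897]
FR [0.5611 0.125 ]
DL [0.5908 0.3903]
DR [0.5489 0.1254]
h1 [0.537  0.3196]
h2 [0.5194 0.212 ]
B 0.2751783653672989 -8.390047996729693
F 0.2674794517804015 -8.394862222573812
D 0.2681981940478186 -8.983449753627223
h 0.10897576647082924 -9.313463493391355
handle [0.5282 0.2658] front mid [0.5806 0.2574] [0.5699 0.2578] depth 0.15334927328066297 0.16271464077221215
cup [ 0.3844 -0.471   0.042 ] fjar [0.5893 0.4762 0.12  ] cup2 [ 0.3847 -0.4864  0.    ]
```

```bash
cat >> h.py <<'E'
yaw=np.radians(-8.6); X=np.array([np.cos(yaw),np.sin(yaw),0]); Y=np.array([-np.sin(yaw),np.cos(yaw),0]); Z=np.array([0,0,1.])
H=np.array([.528,.266,.065]); F0=np.array([.567,.259,0])
E
python3 - <<'E'
from h import *
np.set_printoptions(precision=3,suppress=True)
q=quat(-Z,-X); 
A=H.copy();A[2]=.15
s=[bot.inverse_kinematics(p,o) for p,o in((A-.06*X,q),(A-.06*X,quat(-Z,X)))];print(s)
q0=bot.current_q()
js=min([x for x in s if x is not None],key=lambda x:abs(np.array(x)-q0).max())
bot.set_joints(js); bot.grip(.034)
bot.move_l(A,.15)
G=H.copy();G[2]=.057
bot.move_l(G,.1); print(bot.current_position(),bot.current_ft_force())
bot.grip(0.0); print("gap",bot.current_finger_gap(),bot.current_ft_force())
if bot.current_finger_gap()>.006:
    bot.move_l(G-.123*X,.06); print(bot.current_position(),bot.current_finger_gap(),bot.current_ft_force())
cv2.imwrite("pics/top1.png",cv2.resize(bot.read_camera("top")[120:300,120:360,::-1],None,fx=3,fy=3))
print(bot.current_time(),bot.current_q())
E
```

```text
[array([ 0.313,  0.454,  1.464, -0.   ,  1.224, -2.679]), array([ 0.313,  0.454,  1.464, -0.   ,  1.224,  0.463])]
[0.528 0.266 0.058] [-0.011  0.444 -0.288]
gap 0.00810124570564219 [-0.903  0.728  6.104]
[0.407 0.285 0.058] 0.00818288871881687 [-0.557  0.572  6.703]
6.3583 [0.372 0.514 1.703 0.    0.922 0.522]
```

View pics/top1.png

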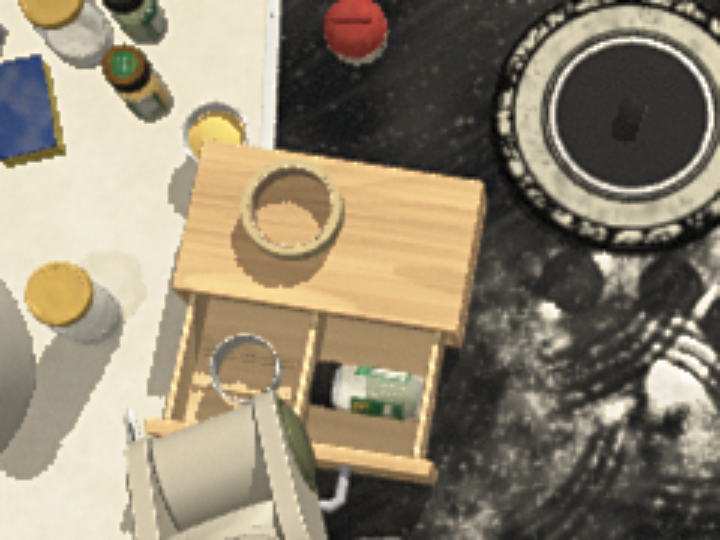

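The drawer is fully open. The jar is in the right bay, cap left at crop (313,383) and foot at (424,392), and the ring cutter is in the left bay. Next I'll release, lift, measure the jar and plan the grasp and placement.

```bash
python3 - <<'E'
from h import *
np.set_printoptions(precision=3,suppress=True)
bot.grip(.034); p=np.array(bot.current_position())
bot.move_l(p+[0,0,.16],.2); bot.move_l(np.array([.34,.0,.27]),.3)
I=bot.read_camera("top")[:,:,::-1]; cv2.imwrite("pics/top2.png",cv2.resize(I[200:290,150:290],None,fx=5,fy=5,interpolation=cv2.INTER_CUBIC))
cv2.imwrite("pics/top2f.png",I)
print(bot.current_time(),bot.current_q())
J=F0+X*(.077-.1225)-Y*.0595+Z*.045; print("J exp",J,proj("top",J), "ends",proj("top",J+.052*Y),proj("top",J-.052*Y))
a,b=onz("top",120+313/3,120+383/3,.045),onz("top",120+424/3,120+392/3,.05);print((a+b)/2,np.linalg.norm(a-b))
for th in(15,20,30):
  t=np.radians(th)
  for s in(1,-1):
    zg=-np.cos(t)*Z-np.sin(t)*Y
    jg=bot.inverse_kinematics(J+.008*Y+.006*zg,quat(zg,-s*X)); print(th,s,"G",jg)
    for az in(-90,-60,-30,-15,0,30):
      h=np.array([np.cos(np.radians(az)),np.sin(np.radians(az)),0]);zp=np.cos(t)*h-np.sin(t)*Z
      jp=bot.inverse_kinematics(np.array([.501,-.292,.035+.0525+.008])+.006*zp,quat(zp,s*np.cross(Z,h)))
      if jp is not None: print("   ",az,jp)
E
```

```text
8.8667 [-0.351 -0.026  1.736  0.     1.432 -0.202]
J exp [0.513 0.207 0.045] [243.014 249.925] ends [225.345 247.218] [260.698 252.634]
[0.515 0.207 0.047] 0.1084216320653165
15 1 G [ 0.286  0.676  1.448 -0.261  1.144 -2.582]
    -60 [-0.533  0.75   2.075  3.725  1.038  1.392]
    -30 [-0.875  0.756  2.213  2.768  1.147  1.636]
    -15 [-1.029  0.752  2.174  2.32   1.157  1.734]
    0 [-1.128  0.75   2.071  1.914  1.185  1.884]
    30 [-1.171  0.794  1.758  1.322  1.422  2.163]
15 -1 G [ 0.286  0.676  1.448 -0.261  1.144  0.56 ]
    -60 [-0.533  0.75   2.075  3.725  1.038 -1.75 ]
    -30 [-0.875  0.756  2.213  2.768  1.147 -1.506]
    -15 [-1.029  0.752  2.174  2.32   1.157 -1.408]
    0 [-1.128  0.75   2.071  1.914  1.185 -1.258]
    30 [-1.171  0.794  1.758  1.322  1.422 -0.979]
20 1 G [ 0.317  0.7    1.416 -0.333  1.208 -2.527]
    -60 [-0.542  0.698  2.057  3.765  0.894  1.334]
    -30 [-0.869  0.693  2.188  2.748  0.979  1.676]
    -15 [-1.017  0.693  2.151  2.282  1.015  1.809]
    0 [-1.113  0.699  2.053  1.864  1.077  1.968]
    30 [-1.159  0.755  1.751  1.273  1.356  2.219]

[... 225 characters left out ...]
699  2.053  1.864  1.077 -1.173]
    30 [-1.159  0.755  1.751  1.273  1.356 -0.923]
30 1 G [ 0.372  0.756  1.352 -0.461  1.341 -2.442]
    -60 [-0.563  0.609  2.004  3.918  0.612  1.15 ]
    -30 [-0.852  0.587  2.118  2.658  0.644  1.8  ]
    -15 [-0.983  0.593  2.086  2.131  0.741  2.023]
    0 [-1.072  0.61   2.001  1.706  0.875  2.189]
    30 [-1.123  0.684  1.73   1.155  1.235  2.35 ]
30 -1 G [ 0.372  0.756  1.352 -0.461  1.341  0.699]
    -60 [-0.563  0.609  2.004  3.918  0.612 -1.991]
    -30 [-0.852  0.587  2.118  2.658  0.644 -1.342]
    -15 [-0.983  0.593  2.086  2.131  0.741 -1.119]
    0 [-1.072  0.61   2.001  1.706  0.875 -0.953]
    30 [-1.123  0.684  1.73   1.155  1.235 -0.792]
```

View pics/top2.png

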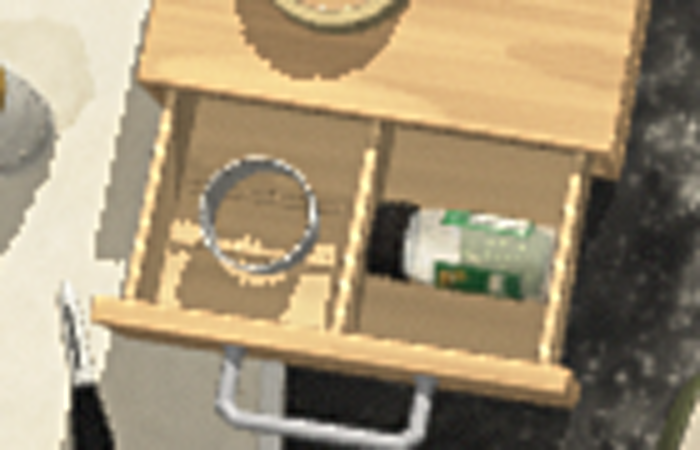

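```bash
python3 - <<'E'
from h import *
np.set_printoptions(precision=3,suppress=True)
t=np.radians(20); zg=-np.cos(t)*Z-np.sin(t)*Y; q=quat(zg,X)
J=F0+X*(.077-.1225)-Y*.0595+Z*.045; T=J+.008*Y+.006*zg
bot.movep(T-.12*zg,q); bot.grip(.062)
bot.move_l(T-.03*zg,.15); bot.move_l(T,.05); print(bot.current_position()-T,bot.current_ft_force())
bot.grip(.02); print("gap",bot.current_finger_gap(),bot.current_ft_force())
if bot.current_finger_gap()>.035:
    bot.move_l(T+[0,0,.06],.08); bot.move_l(T+[0,0,.22],.2)
print(bot.current_finger_gap(),bot.current_ft_force(),bot.current_ft_torque(),bot.current_q(),bot.current_time())
h=np.array([1,0,0.]);zp=np.cos(t)*h-np.sin(t)*Z; qp=quat(zp,-np.cross(Z,h))
from scipy.spatial.transform import Slerp
r=Slerp([0,1],R.from_quat([q[[1,2,3,0]],qp[[1,2,3,0]]]))
for f in(.3,.5,.7):
    m=r(f).as_quat()[[3,0,1,2]];print(f,bot.inverse_kinematics(np.array([.46,0.21-.5*f,.3]),m))
print(bot.inverse_kinematics(np.array([.501,-.292,.22]),qp))
cv2.imwrite("pics/s3.png",cv2.resize(bot.read_camera("side")[100:340,220:540,::-1],None,fx=2.4,fy=2.4))
E
```

```text
[-0. -0. -0.] [-2.226  1.363  0.073]
gap 0.04244328784825288 [-0.39   0.703  3.442]
0.041943133780197324 [ 0.086  0.519 -2.08 ] [ 0.203 -0.054  0.029] [ 0.317  0.477  1.136 -0.312  1.688  0.454] 14.1667
0.3 [-0.116  0.079  1.563 -0.021  1.233  0.42 ]
0.5 [-0.518 -0.019  1.739  0.368  1.021  0.144]
0.7 [-0.897 -0.002  1.859  0.845  0.996 -0.198]
[-1.126  0.394  1.968  1.626  1.015 -0.727]
```

View pics/s3.png

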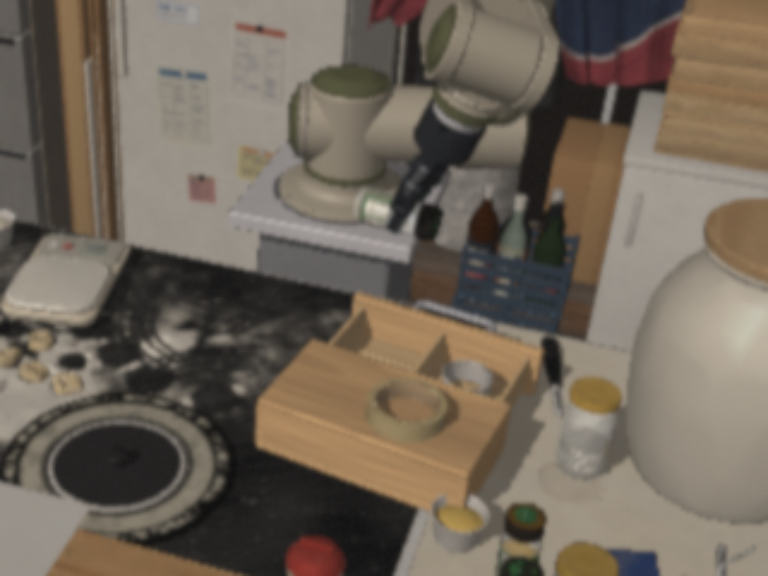

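The jar is held, cap at (430,222) and foot to its left, and the ring cutter is still in the drawer. Next I'll swing to above the pan.

```bash
python3 - <<'E'
from h import *
np.set_printoptions(precision=4,suppress=True)
for j in([-0.116,.079,1.563,-.021,1.233,.42],[-0.518,-.019,1.739,.368,1.021,.144],[-.897,-.002,1.859,.845,.996,-.198]): bot.set_joints(j)
t=np.radians(20);h=np.array([1,0,0.]);zp=np.cos(t)*h-np.sin(t)*Z; qp=quat(zp,-np.cross(Z,h))
P=np.array([.501,-.292,.035+.0525+.008])+.006*zp
bot.movep(P+[0,0,.12],qp); bot.move_l(P+[0,0,.03],.12); bot.dwell(.3)
print(bot.current_finger_gap(),bot.current_ft_force(),bot.current_ft_torque(),bot.current_time())
a=bot.read_camera("side")[160:280,180:340,::-1];b=bot.read_camera("top")[200:320,360:520,::-1]
C=P-.006*zp-.008*Z+.03*Z
print("jar expected side foot/cap",[proj("side",C+k*Z) for k in(-.0525,.0525)],"top",[proj("top",C+k*Z) for k in(-.0525,.0525)])
cv2.imwrite("pics/p4.png",cv2.resize(np.hstack([a,b]),None,fx=2.5,fy=2.5,interpolation=cv2.INTER_CUBIC))
E
```

```text
0.042210567274450876 [ 0.2549  0.4676 -1.786 ] [-0.0008  0.6144 -0.0072] 18.0333
jar expected side foot/cap [array([243.3324, 210.4538]), array([241.1072, 184.2299])] top [array([415.9617, 253.5722]), array([424.4107, 247.3659])]
```

View pics/p4.png

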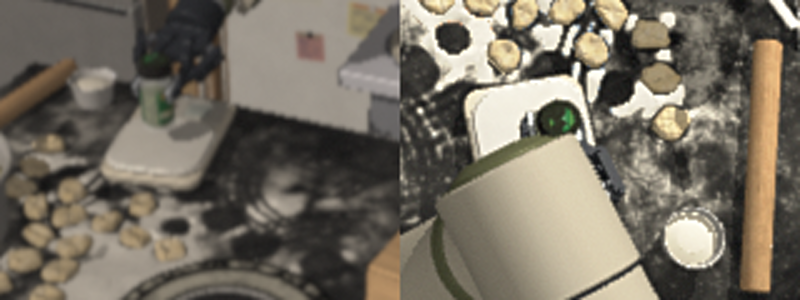

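The jar is upright over the pan, with the cap at about (423,247) in the top view against (424,247) expected. I'll lower it until contact.

```bash
python3 - <<'E'
from h import *
np.set_printoptions(precision=4,suppress=True)
p=np.array(bot.current_position()); f0=np.array(bot.current_ft_force())[2]
bot.move_l(p-[0,0,.02],.06); p[2]-=.02
for k in range(18):
    p[2]-=.001; bot.move_l(p,.02); f=bot.current_ft_force()[2]-f0
    if f>2.5: break
print("steps",k,f,bot.current_position(),bot.current_ft_torque(),bot.current_time())
bot.dwell(.2);print(bot.current_ft_force()[2]-f0)
cv2.imwrite("pics/p5.png",cv2.resize(np.hstack([bot.read_camera("side")[160:280,180:340,::-1],bot.read_camera("top")[200:320,360:520,::-1]]),None,fx=2.5,fy=2.5,interpolation=cv2.INTER_CUBIC))
E
```

```text
steps 11 6.7224430053052995 [ 0.5068 -0.292   0.0926] [ 0.0258 -0.2329  0.1143] 21.6167
6.750728545459766
```

```bash
python3 - <<'E'
from h import *
np.set_printoptions(precision=4,suppress=True)
p=np.array(bot.current_position()); bot.move_l(p+[0,0,.0007],.02); bot.dwell(.2); print(bot.current_ft_force())
bot.grip(.052); bot.dwell(.3); bot.grip(.075)
print(bot.current_finger_gap(),bot.current_ft_force(),bot.current_position())
t=np.radians(20);zp=np.array([np.cos(t),0,-np.sin(t)])
p=np.array(bot.current_position())
bot.move_l(p-.06*zp,.06); bot.move_l(p-.12*zp,.12); bot.move_l(p-.12*zp+[-.03,0,.15],.2)
bot.movep(np.array([.25,.25,.35]),quat(-Z,-X)) if bot.inverse_kinematics(np.array([.25,.25,.35]),quat(-Z,-X)) is not None else None
print(bot.current_time(),bot.current_ft_force())
s=bot.read_camera("side")[:,:,::-1];T=bot.read_camera("top")[:,:,::-1]
cv2.imwrite("pics/p6.png",np.vstack([cv2.resize(np.hstack([s[160:280,180:340],T[200:320,360:520]]),None,fx=2.5,fy=2.5,interpolation=cv2.INTER_CUBIC),cv2.resize(T[120:300,60:540],(800,300))]))
for c in("side","top"):print(c,[proj(c,[.501,-.292,z]) for z in(.035,.14)])
E
```

```text
[ 0.2995 -0.11   -1.1951]
0.07533172471075414 [-0.8597 -0.9035  0.609 ] [ 0.5068 -0.292   0.0933]
28.2083 [-0.197   0.1444  0.6722]
side [array([243.9408, 217.6227]), array([241.7587, 191.9085])]
top [array([413.7686, 255.1831]), array([421.8645, 249.2362])]
```

View pics/p6.png

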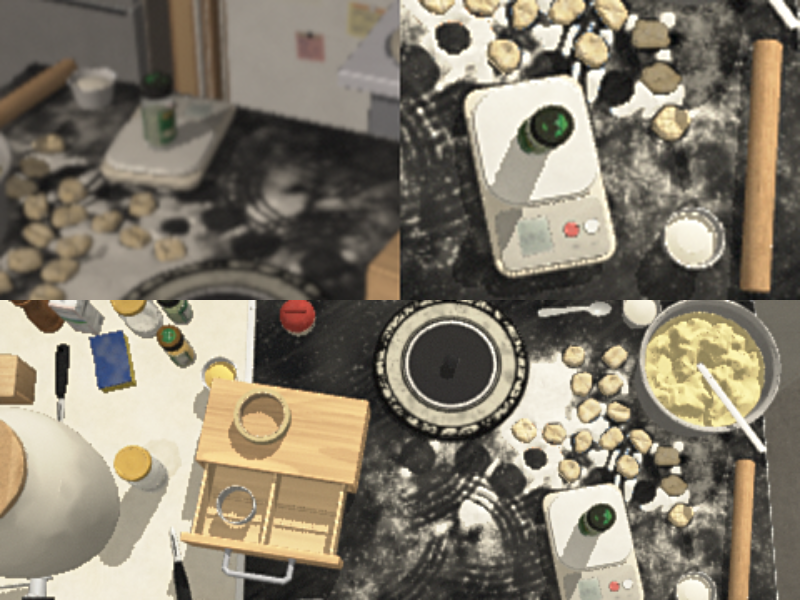

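The jar stands upright on the pan, with the cap at about (420,250) against (422,249) for exact centre. The ring cutter, flour jar and cup haven't moved, and the arm is clear.

```bash
python3 -c "
from workcell import bot
bot.dwell(.5);print(bot.current_time());bot.job_done()"
```

```text
28.8083
the job is handed in; nothing more can be done
```

I pulled the drawer about 122 mm open by its handle and took the spice jar out of the right bay. It now stands upright, cap up, on the pan of the scale on the black worktop. The job was handed in at 28.8 s of the 61 s allowed.

- **Jar:** the last pictures show it upright and about 4 mm from the pan's centre, which is close to what the camera calibration and pixel reading can resolve.
- **Other things:** the ring cutter is still in the drawer, and the yellow-lidded jar and steel cup stand where they were.
- **Forces and contact:** the highest forces I read were about 7 N, at my spot readings only, not continuously. The arm is clear of everything.
- **Disagreement:** the finger gap read about 2–3 mm under the true size on both the handle bar and the jar. Both grips held. No other check failed.

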